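# Clamp the jar one-handed and unscrew its tight wooden cap

### The arm

A 7-joint arm with a two-finger parallel gripper is mounted at the origin on the work surface. World frame = base frame: x ahead of the robot, y to its left, z up, the work surface at z = 0. Lengths are in m, angles in degrees, forces in N, time in s.
With the tool pointing down it reaches from about 0.35 to 0.9 m from the base axis. Payload 7.2 kg.
Tool frame: the origin (TCP) lies at the very end of the fingers, on their centre line; the grasp point (between the pads) lies arm.grip_depth behind it (arm.grip_depth is the distance from the TCP to the grasp point, in m); z points along the fingers, y is the line along which they close (so a half turn about z gives the same grasp; the last joint's range is limited). The gripper opens to 85 mm and grips with 20 to 120 N. Pads are 22 mm wide; open, the fingers measure 114 mm over their backs; the gripper's body (76 mm by 85 mm) begins 54 mm behind the grasp point. The pads swing forward as they close: fully open they stand 13 mm farther back than shut.
Start: joints at [71.15, 23.554, -0.728, 91.456, 0.321, 64.991, -4.71], TCP at [0.161, -0.604, 0.231] pointing down, gripper open.
Joint ranges: [-169.25, 169.25], [-16.82, 113.86], [-84.01, 82.57], [7.8, 145.47], [-59.2, 239.2], [7.22, 106.19], [-163.78, 163.78]. Speed limits (degrees/s): [136.94, 136.94, 172.46, 172.46, 180, 180, 180].

### API

Orientations are given as [roll, pitch, yaw] about the fixed x, y, z axes, in that order (R = Rz(yaw) Ry(pitch) Rx(roll)).
In Python, from workcell import arm, ik, cams, order gives the robot as it stands. Calls block until the motion is done:
- arm.goto(position, orientation): joint-space move of the TCP to a pose.
- arm.move_straight(position, ori=None, vel=0.15): straight line of the TCP; ori=None keeps the orientation; vel is the mean speed in m/s.
- arm.goto_joints(angles): joint-space move.
- arm.let_go() and arm.close_gripper(f_grip=None): open the fingers fully, or close them until they stop; f_grip is the grip in N (None keeps the last).
- arm.dwell(seconds).
- ik(position, orientation): joint angles nearest the present ones, or None.
- arm.observe(): the state.
- cams.capture(name): name is "side" or "top" or "wrist"; returns (picture, depth): 420x560x3 uint8, blue, green, red; 420x560 float32, m along the optical axis (not along the pixel's ray), 0 where there is no reading.
- cams.camera_info(name): a dict with "fov_y" (degrees; the focal length in pixels is half the picture's height over the tangent of half this angle, whatever the lens; pixels are square), "cx", "cy" (the principal point, pixels), "R" (3x3) and "t" (3): a world point X has camera coordinates R X + t. Camera axes: x right, y down, z forward; pixel columns grow to the right and rows downward; lengths in m; the calibration is good to about 2 mm. A picture is of the moment at which its call begins: read the wrist's pose just before it. camera_info takes no time and is no camera call; for the wrist camera it gives the pose at the moment of the call.
A pose or a line that the arm cannot do raises arm.MotionError and nothing moves.
- order.job_done(): hands the job in; it is judged then, once.
The state is a dict: "time": time; "q": joint angles; "dq": joint speeds; "tau": joint torques, N m; "tool_pos": TCP position; "eef_rot": TCP orientation; "contact_force": force on the tool from outside, world axes, zero at the start; "wrist_torque": the same for the moment, N m; "finger_gap": opening from 0.0 (shut) to 1.0 (fully open); "grasp_force": force on a finger pad.
Only numpy, scipy, OpenCV 4.12 (cv2) and the standard library are available. Lean on these libraries where they do the work, as an engineer would, in place of code of your own. Each camera call takes 0.05 s, during which the arm holds its last target. There are 200 camera calls.

### The job

Open the small ceramic jar in its holder: turn the dark clamp knob clockwise to the red mark so the jaw braces the jar, then slide the coral lock fully home over the knob. Unscrew the tight wooden cap anticlockwise, stop turning as soon as its threads let go (about a sixth of a turn), lift it straight off and finish while holding it, still and upright, just above the jar's mouth (at most 4 cm). The jar must not spin or shift; leave bottle, scrubber and scraper alone.

Things in the scene. Friction and masses are not known exactly. Their poses are not given: they have to be found in the camera images.
- holder: Fixed grey jar holder: plate 110 x 330 mm, long side = y, top 18 mm above its origin (centre of underside). At x = 0: jar at y = -85 mm, knob axis +45, coral lock +135 (open) to +105 (home). Two 58 mm high rests on the jar's -y side, a sprung jaw (56 mm high) on its +y side, moved 6 mm per rad by the knob. Unclamped the jar spins with its cap; at the mark about 14 N hold it.
- knob (a joint): Clamp knob angle, rad, growing clockwise from above, range 0 to 1.9, starts at 0 to 0.5. The mark is 1.40 (within 0.15; past 1.65 overtightens). At q the bar's red-line end points (1.40 - q + pi/2) anticlockwise from the holder's x axis: at the mark, along +y to the red mark and the lock. Takes 0.15 to 0.3 N m; stays where left.
- knob_grip (a point): Centre of the knob's dark grip bar: 42 mm long, 12 mm wide, 26 mm high, from 38 to 64 mm above the counter; below it a 44 mm disc. The point is at 51 mm height on the knob axis; its x axis runs along the bar to the red-line end.
- lock (a joint): Travel of the coral lock in m: 0 open, 0.030 fully home with its fork over the knob; it slides to the holder's -y with about 2 N of friction and stays put.
- lock_tab (a point): Centre of the coral lock's upright tab: 24 mm along the holder's x, 10 mm along its y, rising to 53 mm above the counter; the point is at 36 mm height. A foot 31 mm wide (along x) lies below 26 mm, and its fork (two arms, 40 to 46 mm above the counter) reaches from the tab towards the knob.
- jar: White ceramic jar with a blue band, 64 mm diameter, shoulder 62 mm above its origin (centre of the underside, resting on the holder plate); z up. It has a bayonet-threaded neck inside the cap, whose top is 25 mm above the shoulder. Clamping shifts the jar 1 to 2 mm.
- jar_mouth (a point): Centre of the top of the jar's neck, 87 mm above the jar's underside (hidden in the cap at first).
- jar_band (a point): A point on the jar's outside, 32 mm from its axis and 50 mm up; shows whether the jar has spun (it may move at most 12 mm).
- cap: The round wooden cap: 50 mm diameter, 36 mm tall, a coral line on top, 60 g. Origin at the centre of its underside, which at first rests on the jar's shoulder, 80 mm above the counter; z up.
- cap_center (a point): Centre of the cap, half-way up (18 mm above its underside).
- cap_under (a point): Centre of the cap's underside.
- thread (a joint): How far the cap is unscrewed, rad, growing anticlockwise from above: 0 tight; free to lift from 0.95; stop before 1.35. Takes about 0.25 N m. The cap itself turns up to 0.15 more than this (play). The cap does not rise while turning; before it is free it lifts only 2 mm. Once the cap is off, the reading stays.
- conditioner: Closed coral conditioner bottle, 56 mm diameter, 130 mm tall, standing in the basket; bystander; origin at the underside.
- scrubber: Pink ridged silicone face scrubber, 80 mm disc, 22 mm high, lying on the counter; bystander; origin at the underside.
- scraper: U-shaped stainless tongue scraper, 140 x 46 mm, 6 mm thick, lying on the counter; bystander; origin at the underside.
- basket: Grey plastic basket 110 x 260 mm on suction cups at the low tiled upstand (120 mm high), a clip lid over its -y half; fixed; origin at the centre of its underside; 82 mm high above that.
Things that resemble listed ones, but are neither listed nor needed, are in the scene too. Of the things that look like the cap, the largest one is meant.

How it is judged:
By the outcome, as a careful person would: the job done as asked, in the order asked, and still so for the second after the job is handed in, while the arm keeps its last pose, push and grip.
It also fails if it takes over 61 s, if anything falls off the work surface, if the arm or the gripper's body presses on something with over 40 N, if the wrist force passes 120 N, or if a joint passes its speed limit or range.

## Working session

There is one attempt and no reset: what is moved stays moved. The work goes in short steps, each a Python script; the robot and the scene stay as the last script left them, time stands still between calls to the robot, and variables do not carry over. Pictures are saved under pics/ and viewed, at most 10 in all, crops included, and the job is handed in when it is done.

```bash
ls; mkdir -p pics; python3 - <<'E'
from workcell import arm,ik,cams,order
import cv2,numpy as np
print(arm.observe()); print(arm.grip_depth)
for n in("top","side"):
    p,d=cams.capture(n); cv2.imwrite(f"pics/{n}0.png",p); np.save(f"pics/{n}0.npy",d)
    i=cams.camera_info(n); print(n,i)
E
```

```text
pics
{'time': 0.0, 'q': array([71.15138681, 23.60153934, -0.72818553, 91.5068243 ,  0.3215937 ,
       64.99267039, -4.70993638]), 'dq': array([-0.07311263, -0.06778781, -0.07378564,  0.08231531, -0.06944569,
        0.04035164,  0.07724162]), 'tau': array([-2.74564900e-04, -6.00618768e+01,  6.81788586e-01, -2.99414921e+01,
        1.36657004e-02,  1.06950221e-02,  4.13037604e-08]), 'tool_pos': array([ 0.16095308, -0.60336371,  0.23041674]), 'eef_rot': array([-1.79901318e+02,  7.79940760e-03,  1.49424170e+01]), 'contact_force': array([-0.40179591,  0.30362682, -0.32595818]), 'wrist_torque': array([-0.00843006,  0.03601369,  0.00157494]), 'grasp_force': 0.0, 'finger_gap': 0.9987900516226295}
0.0187
top {'fov_y': 45.96614691069253, 'cx': 284.8696689027746, 'cy': 205.61006071627762, 'R': array([[-2.04391625e-03, -9.99997636e-01,  7.41628189e-04],
       [-9.99073301e-01,  2.01014121e-03, -4.29941730e-02],
       [ 4.29925806e-02, -8.28817411e-04, -9.99075048e-01]]), 't': array([0.01490604, 0.57495124, 1.45701508])}
side {'fov_y': 46.93749506087647, 'cx': 277.01111561006616, 'cy': 212.7879468747738, 'R': array([[ 0.98844977, -0.15077199,  0.01532501],
       [-0.09666567, -0.70513289, -0.70245524],
       [ 0.11671674,  0.69286032, -0.71156292]]), 't': array([-0.56908421,  0.13782972,  1.25008462])}
```

View pics/top0.png

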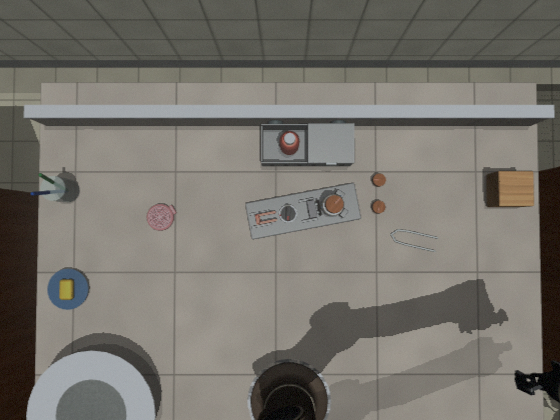

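View pics/side0.png

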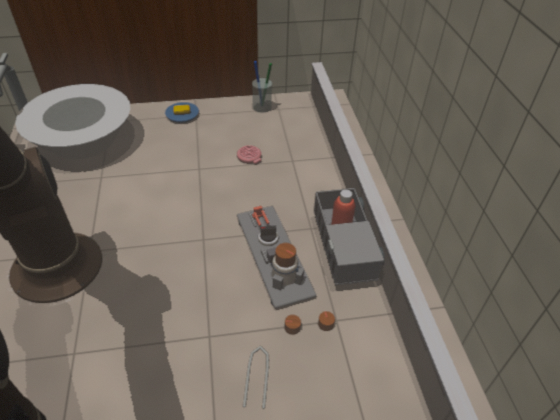

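The top view shows the holder with the cap at (335,204), the knob at (288,213) and the lock at (264,217). There are three cap-like things: (335,204) on the jar in the holder, and two smaller ones loose on the counter at (378,180) and (378,206). The one at (335,204) is the largest and sits on the jar, so it fits the description. Next I'll confirm it with a wrist close-up.

```bash
cat > h.py <<'E'
from workcell import arm,ik,cams,order
import cv2,numpy as np
def ray(info,u,v,z):
    f=210/np.tan(np.radians(info["fov_y"]/2)); R=np.array(info["R"]);t=np.array(info["t"])
    c=-R.T@t; d=R.T@np.array([(u-info["cx"])/f,(v-info["cy"])/f,1])
    return c+d*(z-c[2])/d[2]
def st(*ks):
    o=arm.observe(); print({k:np.round(o[k],3).tolist() for k in ("time","tool_pos","eef_rot","contact_force","wrist_torque","finger_gap","grasp_force")+ks}); return o
E
python3 - <<'E'
from h import *
i=cams.camera_info("top")
C=ray(i,335,204,.116);K=ray(i,288,213,.064);L=ray(i,264,217,.05)
print(C,K,L,np.linalg.norm((C-K)[:2]),np.linalg.norm((L-K)[:2]))
v=K-C; yaw=np.degrees(np.arctan2(v[1],v[0]))-90; print("yaw",yaw)
w=cams.camera_info("wrist"); o=arm.observe()
from scipy.spatial.transform import Rotation as Ro
T=Ro.from_euler("xyz",o["eef_rot"],degrees=True).as_matrix()
print("cam in tool",T.T@(-w["R"].T@w["t"]-o["tool_pos"]),(w["R"]@T).round(2),w["fov_y"])
m=(K+C)/2; 
for y in(yaw,yaw+180,yaw+90,yaw-90):
    print(y,ik([m[0],m[1],.33],[180,0,y]))
E
```

```text
[ 0.57468795 -0.1244776   0.116     ] [0.55157493 0.004869   0.064     ] [0.54055069 0.0741222  0.05      ] 0.1313954119048603 0.07012516752971652
yaw 10.131284366662598
cam in tool [ 0.08114068  0.00106692 -0.14171223] [[-0.    1.   -0.  ]
 [-0.95 -0.   -0.32]
 [-0.32  0.    0.95]] 64.13700571338954
10.131284366662598 [ 26.22467607  16.89349952 -32.12073733  89.98027871   9.17205659
  75.77189042 -86.91035725]
190.1312843666626 [ 39.54185693  21.16243015 -51.38317145  89.17397077  16.77558008
  77.76956353  86.60033729]
100.1312843666626 [ 33.74967152  18.90538639 -42.62130185  89.51252001  13.03019888
  76.68168014  -0.21319673]
-79.8687156333374 [ -49.23395728   26.00209273   72.6917071    94.53663581  -25.29520623
   78.3979785  -142.79575559]
```

```bash
python3 - <<'E'
from h import *
arm.goto([.60,-.045,.24],[180,0,10.1]); st()
w=cams.camera_info("wrist"); p,d=cams.capture("wrist"); cv2.imwrite("pics/w1.png",p); np.save("pics/w1.npy",d)
np.savez("pics/w1i.npz",**w)
E
```

```text
{'time': 2.617, 'tool_pos': [0.6, -0.046, 0.24], 'eef_rot': [179.974, 0.016, 10.003], 'contact_force': [0.602, -0.339, 0.146], 'wrist_torque': [-0.003, 0.004, 0.019], 'finger_gap': 0.999, 'grasp_force': 0.0}
```

View pics/w1.png

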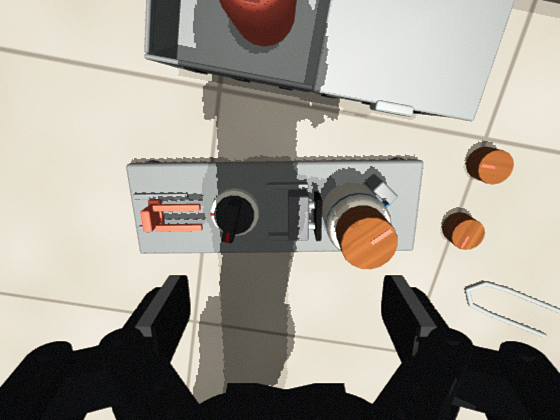

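The wrist view shows the big cap at (369,242) on the jar. The decoys at (490,165) and (463,231) are clearly smaller. The knob is at (235,215) with its red end at (228,238), and the lock tab is at (150,215). Next I'll measure these with masks and one enlarged crop.

```bash
cat > m.py <<'E'
from h import *
w=dict(np.load("pics/w1i.npz")); p=cv2.imread("pics/w1.png"); H=cv2.cvtColor(p,cv2.COLOR_BGR2HSV)
def big(m,x0,x1,y0,y1):
    k=np.zeros(m.shape,np.uint8);k[y0:y1,x0:x1]=m[y0:y1,x0:x1]*255
    c=cv2.findContours(k,0,2)[0]; return max(c,key=cv2.contourArea)
h,s,v=cv2.split(H); f=210/np.tan(np.radians(w["fov_y"]/2))
# cap: wood pixels back-projected by depth, keep the top face
d=np.load("pics/w1.npy")
R,t=w["R"],w["t"]
uu,vv=np.meshgrid(np.arange(560),np.arange(420))
X=(np.stack([(uu-w["cx"])/f*d,(vv-w["cy"])/f*d,d],-1)-t)@R
wood=(s>120)&((h<15)|(h>170))&(v>60)
def topface(m,z,tol):
    q=m&(abs(X[...,2]-z)<tol)&(d>0); return q
q=topface(wood,.116,.006); c=big(q,320,410,205,280); e=cv2.minEnclosingCircle(c); 
P=np.array([ray(w,*a[0],.116) for a in c])[:,:2].astype(np.float32)
print("cap",cv2.minEnclosingCircle(P), "z",np.median(X[q&(uu>320)&(uu<410)&(vv>205)&(vv<280)][:,2]))
# plate
pl=(abs(X[...,2]-.018)<.006)&(d>0)
c=big(pl,110,440,140,270); hull=cv2.convexHull(c)
P=np.array([ray(w,*a[0],.018) for a in hull])[:,:2].astype(np.float32)
r=cv2.minAreaRect(P*1000); print("plate",r)
# knob bar
kb=(abs(X[...,2]-.064)<.005)&(d>0)&(v<110)
c=big(kb,205,265,185,260); P=np.array([ray(w,*a[0],.064) for a in c])[:,:2].astype(np.float32)
print("bar",cv2.minAreaRect(P*1000),len(c))
rd=(s>130)&((h<10)|(h>170))&(v>60)
c=big(rd,215,262,215,250);P=np.array([ray(w,*a[0],.064) for a in c]).mean(0);print("redline",P)
# lock tab top
lt=rd&(abs(X[...,2]-.053)<.005); c=big(lt,120,210,180,250);P=np.array([ray(w,*a[0],.053) for a in c])[:,:2].astype(np.float32)
print("tab",cv2.minAreaRect(P*1000))
cv2.imwrite("pics/crop1.png",cv2.resize(p[170:275,130:410],None,fx=2.8,fy=2.8,interpolation=cv2.INTER_CUBIC))
E
python3 m.py
```

```text
cap ((0.575549304485321, -0.12500767409801483), 0.024915607646107674) z 0.11507278826066039
plate ((560.51318359375, -42.73271179199219), (109.00325775146484, 325.7421875), 10.678678512573242)
bar ((552.00439453125, 0.8786511421203613), (12.089810371398926, 42.545162200927734), 87.38553619384766) 38
redline [0.53640082 0.00202465 0.064     ]
tab ((535.6891479492188, 88.14430236816406), (23.576120376586914, 10.795125007629395), 8.143306732177734)
```

View pics/crop1.png

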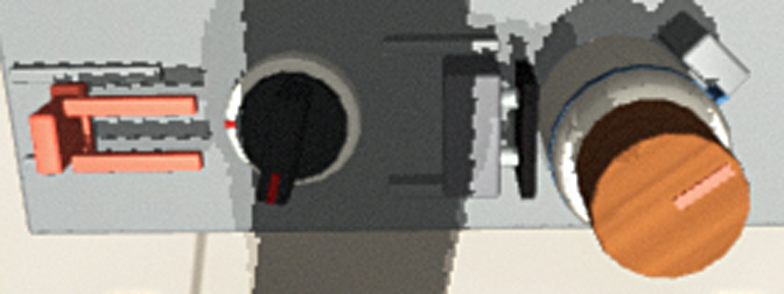

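```bash
cat >> h.py <<'E'
Y=10.6; K=np.array([.552,.0012]); ex=np.array([np.cos(np.radians(Y)),np.sin(np.radians(Y))]); ey=np.array([-ex[1],ex[0]])
O=K-.045*ey
def hp(x,y,z): return [*(O+x*ex+y*ey),z]
E
cat > n.py <<'E'
from m import *
from h import *
G=X[...,:2]-O; gx=G@ex; gy=G@ey; ok=(d>0)&(abs(gx)<.055)
for a in np.arange(-.06,.165,.005):
    q=ok&(gy>=a)&(gy<a+.005)
    print(round(a*1000),*[ (int(1000*np.percentile(X[...,2][q&(gx>=b)&(gx<b+.011)],97)) if (q&(gx>=b)&(gx<b+.011)).sum()>3 else -1) for b in np.arange(-.055,.05,.011)])
E
python3 n.py | tail -45; python3 -c "
from h import *
for y in(177.4,100.6,190,130,60): print(y,ik(hp(0,.045,.043),[180,0,y]))"
```

```text
-60 18 18 18 79 114 113 78 307 303 311
-55 17 18 18 69 77 75 64 283 308 319
-50 18 17 55 56 56 56 56 18 18 325
-45 18 18 55 55 56 55 55 26 18 327
-40 18 18 48 48 49 49 48 40 18 327
-35 18 18 50 50 50 50 50 49 18 327
-30 18 18 49 50 50 50 50 48 17 326
-25 18 18 49 50 50 50 50 49 18 322
-20 17 18 50 49 50 50 50 48 18 322
-15 18 23 36 48 47 48 48 42 18 323
-10 18 24 30 18 18 18 18 30 18 323
-5 18 28 30 18 18 18 18 30 18 323
0 18 29 29 17 18 18 18 29 18 323
5 17 29 29 18 18 18 18 30 18 327
10 18 18 18 18 18 18 18 18 18 327
15 18 18 18 18 28 26 18 18 18 327
20 18 18 17 29 37 37 28 17 18 326
25 18 18 18 37 38 38 36 18 317 321
30 18 18 29 37 38 38 38 282 290 313
35 18 18 32 37 62 63 64 307 304 308
40 18 18 37 63 63 64 63 305 305 305
45 18 18 -1 65 64 64 63 307 307 323
50 18 18 -1 64 63 46 38 308 309 323
55 18 17 -1 37 38 38 38 308 309 320
60 18 18 26 37 38 38 36 18 18 314
65 18 18 18 30 37 37 29 18 18 17
70 18 18 18 18 30 28 18 18 18 18
75 18 18 18 18 18 18 18 18 18 18
80 18 17 18 42 42 42 42 18 18 17
85 18 17 18 42 42 43 42 18 18 18
90 18 18 18 42 42 43 42 18 18 18
95 18 17 18 43 42 43 42 
[... 243 characters left out ...]
 18
135 18 18 20 52 53 53 25 18 18 18
140 17 17 22 -1 -1 24 24 18 18 18
145 18 18 18 -1 -1 17 23 17 18 17
150 18 18 20 22 -1 18 22 17 18 18
155 18 17 21 22 18 18 22 18 18 17
160 18 17 18 18 17 17 18 17 18 17
177.4 [ 35.85758411  44.19593582 -57.935698   108.5550285   46.43343455
  54.62060576  43.0731203 ]
100.6 [ 26.18684903  37.05194545 -42.33768804 109.13068238  33.71896801
  46.97281075 -23.72076322]
190 [ 37.1704549   45.62219366 -60.35545161 108.48188425  48.41411471
  56.15139411  54.19104312]
130 [ 29.87079321  39.24505553 -47.94678776 108.90421621  38.27289505
  49.32191021   2.00924938]
60 [ 20.08627836  34.33276869 -33.56342099 109.52225318  26.65242316
  44.03627099 -58.47190253]
```

```bash
cat >> h.py <<'E'
def spin(pos,y0,y1,step=13):
    n=int(np.ceil(abs(y1-y0)/step))
    for y in np.linspace(y0,y1,n+1)[1:]:
        arm.goto(pos,[180,0,y])
E
python3 - <<'E'
from h import *
arm.goto(hp(0,.045,.12),[180,0,177.4])
arm.move_straight(hp(0,.045,.043),vel=.1); st()
arm.close_gripper(f_grip=40); st()
o=arm.observe()
spin(hp(0,.045,.043),177.4,150); st()
spin(hp(0,.045,.043),150,100.6); arm.dwell(.2); st()
E
```

```text
{'time': 5.667, 'tool_pos': [0.552, 0.001, 0.043], 'eef_rot': [179.983, 0.034, 177.41], 'contact_force': [0.127, 0.172, 0.527], 'wrist_torque': [-0.014, -0.018, 0.014], 'finger_gap': 1.0, 'grasp_force': 0.0}
{'time': 6.333, 'tool_pos': [0.552, 0.002, 0.043], 'eef_rot': [179.91, 0.036, 177.453], 'contact_force': [-1.125, 4.145, 2.047], 'wrist_torque': [0.885, 0.151, -0.055], 'finger_gap': 0.131, 'grasp_force': 41.912}
{'time': 7.108, 'tool_pos': [0.552, 0.002, 0.043], 'eef_rot': [179.997, 0.004, 150.554], 'contact_force': [-2.597, 5.102, 5.368], 'wrist_torque': [0.88, 0.639, -0.181], 'finger_gap': 0.127, 'grasp_force': 42.443}
{'time': 8.492, 'tool_pos': [0.551, 0.001, 0.043], 'eef_rot': [-179.872, 0.039, 101.214], 'contact_force': [-5.195, 3.241, 11.003], 'wrist_torque': [0.618, 1.365, -0.083], 'finger_gap': 0.13, 'grasp_force': 43.121}
```

```bash
python3 - <<'E'
from h import *
arm.let_go(); arm.move_straight(hp(0,.045,.12),vel=.2)
arm.goto(hp(0,.155,.15),[180,0,100.6]); arm.close_gripper(f_grip=40)
w=cams.camera_info("wrist"); p,d=cams.capture("wrist"); cv2.imwrite("pics/w2.png",p); np.save("pics/w2.npy",d); np.savez("pics/w2i.npz",**w); st()
E
```

```text
{'time': 11.083, 'tool_pos': [0.532, 0.109, 0.15], 'eef_rot': [179.996, 0.0, 100.603], 'contact_force': [-0.366, -0.544, -0.226], 'wrist_torque': [0.029, 0.028, 0.065], 'finger_gap': -0.002, 'grasp_force': 0.0}
```

View pics/w2.png

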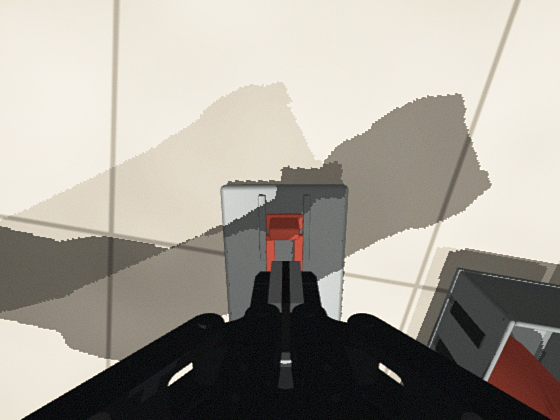

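The wrist view shows the lock tab at (285,225), open and well aligned with the fingers. The gripper hides the knob, so I'll check it with the fixed cameras.

```bash
python3 - <<'E'
from h import *
p,_=cams.capture("top"); q,_=cams.capture("side")
a=cv2.resize(p[175:245,235:365],None,fx=4,fy=4,interpolation=cv2.INTER_CUBIC)
b=cv2.resize(q[200:305,230:320],None,fx=2.667,fy=2.667,interpolation=cv2.INTER_CUBIC)[:280]
cv2.imwrite("pics/k2.png",np.hstack([a,b]))
E
```

```text
(no output)
```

View pics/k2.png

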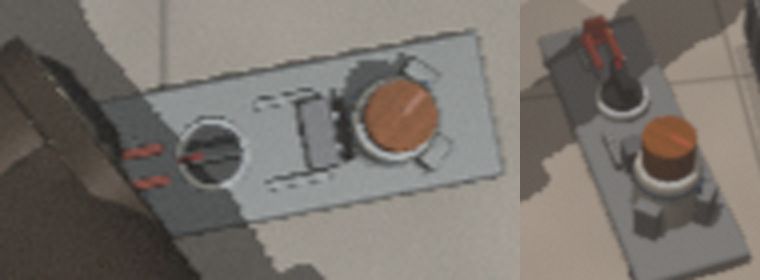

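The red-line end now points along +y, between the fork arms, so the knob is at the mark and the jaw is against the jar. Next I'll push the lock home.

```bash
python3 - <<'E'
from h import *
arm.move_straight(hp(0,.166,.036),ori=[180,0,100.6],vel=.15); st()
arm.move_straight(hp(0,.130,.036),vel=.06); st()
y=.130
while y>.1155:
    y-=.0015; arm.move_straight(hp(0,y,.036),vel=.05); o=arm.observe(); F=o["contact_force"]; a=(o["tool_pos"][:2]-O)@ey
    print(round(y,4),round(a,4),round(F[:2]@ey,1))
    if F[:2]@ey>11: break
st()
E
```

```text
{'time': 12.1, 'tool_pos': [0.53, 0.12, 0.037], 'eef_rot': [179.938, -0.007, 100.604], 'contact_force': [0.498, 0.006, 0.224], 'wrist_torque': [0.05, 0.018, -0.0], 'finger_gap': -0.002, 'grasp_force': 0.0}
{'time': 12.85, 'tool_pos': [0.536, 0.084, 0.036], 'eef_rot': [-179.961, 0.02, 100.569], 'contact_force': [-0.383, 0.376, -0.137], 'wrist_torque': [0.033, 0.036, -0.001], 'finger_gap': 0.001, 'grasp_force': 0.0}
0.1285 0.1285 1.1
0.127 0.1272 0.9
0.1255 0.1256 0.9
0.124 0.1238 0.8
0.1225 0.1226 2.7
0.121 0.1225 7.0
0.1195 0.1224 9.9
0.118 0.1223 13.7
{'time': 14.85, 'tool_pos': [0.538, 0.077, 0.036], 'eef_rot': [179.965, -0.301, 100.772], 'contact_force': [-4.549, 13.075, -1.665], 'wrist_torque': [2.784, 0.765, -0.014], 'finger_gap': 0.002, 'grasp_force': 6.552}
```

```bash
python3 - <<'E'
from h import *
arm.move_straight(hp(0,.15,.036),vel=.15);arm.move_straight(hp(0,.15,.12),vel=.25)
arm.let_go()
arm.goto([.60,-.045,.24],[180,0,10.1]); st()
w=cams.camera_info("wrist"); p,d=cams.capture("wrist"); cv2.imwrite("pics/w3.png",p); np.save("pics/w3.npy",d); np.savez("pics/w3i.npz",**w)
cv2.imwrite("pics/crop3.png",cv2.resize(p[170:275,130:410],None,fx=2.8,fy=2.8,interpolation=cv2.INTER_CUBIC))
E
sed 's#pics/w1#pics/w3#' m.py >m3.py; sed -i 's#pics/crop1#pics/cropx#; s/120,210,180,250/120,230,180,250/' m3.py; python3 m3.py
python3 -c "
from h import *
for y in(30,40,60,100,125): print(y,ik([.5755,-.1255,.086],[180,0,y]))"
```

```text
{'time': 17.475, 'tool_pos': [0.599, -0.044, 0.239], 'eef_rot': [-179.965, 0.054, 10.303], 'contact_force': [-0.852, -0.232, -0.192], 'wrist_torque': [0.057, 0.047, -0.029], 'finger_gap': 1.002, 'grasp_force': 0.0}
cap ((0.5759391784667969, -0.1236657053232193), 0.024472272023558617) z 0.11507194623427362
plate ((560.49658203125, -42.703216552734375), (108.97553253173828, 325.70831298828125), 10.68343734741211)
bar ((552.4677124023438, -0.5972347259521484), (12.95357608795166, 37.23649978637695), 10.282661437988281) 37
redline [0.5357194  0.00406318 0.064     ]
tab ((535.9295654296875, 58.09589767456055), (1.120368480682373, 9.420583724975586), 10.282055854797363)
30 [ 25.92094443  31.60281803 -24.87181394 103.27141961  17.02410514
  48.83360968 -67.02028472]
40 [ 27.13342735  31.92434821 -26.57055726 103.18630851  18.22211547
  49.14900128 -58.01883064]
60 [ 29.83451594  32.73355555 -30.40003265 102.99861055  20.94885846
  49.93575442 -40.27572518]
100 [ 35.52829994  34.93612047 -38.74411384 102.61318354  27.03037671
  52.05647492  -5.22631843]
125 [ 39.00688215  36.70495369 -44.10106358 102.38584102  31.04604267
  53.75867347  16.57231033]
```

View pics/crop3.png

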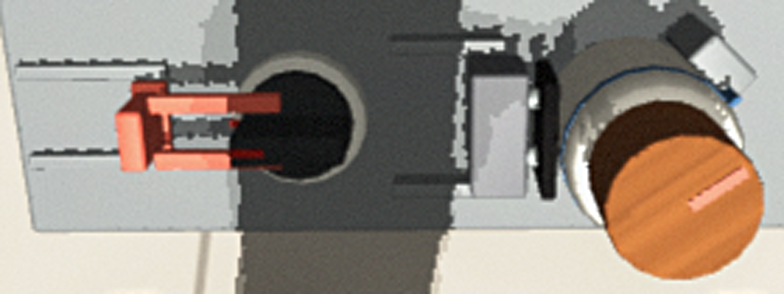

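```bash
sed -i 's#pics/w1#pics/w3#g' m3.py; python3 m3.py
```

```text
cap ((0.575802206993103, -0.1268479824066162), 0.024885807186365128) z 0.11506468803372534
plate ((560.49658203125, -42.703216552734375), (108.97553253173828, 325.70831298828125), 10.68343734741211)
bar ((552.1444702148438, 1.1846275329589844), (12.953557968139648, 40.858375549316406), 10.282533645629883) 26
redline [0.5485463  0.01431773 0.064     ]
tab ((541.3123779296875, 58.965789794921875), (23.402639389038086, 10.329055786132812), 11.384631156921387)
```

```bash
python3 - <<'E'
from h import *
c=[.5758,-.1268]
arm.goto([*c,.15],[180,0,45]); arm.move_straight([*c,.085],vel=.1); st()
arm.close_gripper(f_grip=70); st()
for y in np.linspace(45,112,7)[1:]:
    arm.goto([*c,.085],[180,0,y]); st()
arm.dwell(.3); o=st()
p,_=cams.capture("top"); q,_=cams.capture("side")
a=cv2.resize(p[175:245,235:365],None,fx=4,fy=4,interpolation=cv2.INTER_CUBIC)
b=cv2.resize(q[200:305,230:320],None,fx=2.667,fy=2.667,interpolation=cv2.INTER_CUBIC)[:280]
cv2.imwrite("pics/k4.png",np.hstack([a,b]))
E
```

```text
{'time': 19.008, 'tool_pos': [0.576, -0.127, 0.085], 'eef_rot': [179.966, -0.033, 45.009], 'contact_force': [-0.4, -0.31, 0.85], 'wrist_torque': [0.013, -0.029, 0.038], 'finger_gap': 1.003, 'grasp_force': 0.0}
{'time': 19.45, 'tool_pos': [0.576, -0.127, 0.086], 'eef_rot': [179.93, -0.029, 44.991], 'contact_force': [-1.691, 0.513, 5.36], 'wrist_torque': [-0.025, 0.338, -0.024], 'finger_gap': 0.562, 'grasp_force': 71.573}
{'time': 19.733, 'tool_pos': [0.576, -0.127, 0.086], 'eef_rot': [179.924, -0.049, 56.157], 'contact_force': [-1.796, 0.014, 4.746], 'wrist_torque': [0.155, 0.202, 0.021], 'finger_gap': 0.563, 'grasp_force': 71.819}
{'time': 20.017, 'tool_pos': [0.576, -0.127, 0.086], 'eef_rot': [179.924, -0.045, 67.327], 'contact_force': [-0.851, 1.833, 6.396], 'wrist_torque': [0.245, 0.242, 0.027], 'finger_gap': 0.564, 'grasp_force': 71.964}
{'time': 20.3, 'tool_pos': [0.576, -0.126, 0.086], 'eef_rot': [179.929, -0.043, 78.5], 'contact_force': [-0.984, 0.47, 5.429], 'wrist_torque': [0.303, 0.318, 0.013], 'finger_gap': 0.562, 'grasp_force': 72.057}
{'time': 20.583, 'tool_pos': [0.576, -0.126, 0.086], 'eef_rot': [179.927, -0.039, 89.672], 'contact_force': [-1.32, 1.632, 6.3], 'wrist_torque': [0.398, 0.39, -0.037], 'finger_gap': 0.561, 'grasp_force': 72.122}
{'time': 20.867, 'tool_pos': [0.576, -0.126, 0.086], 'eef_rot': [179.932, -0.03, 100.845], 'contact_force': [-2.175, 2.518, 6.616], 'wrist_torque': [0.501, 0.45, 0.025], 'finger_gap': 0.566, 'grasp_force': 72.18}
{'time': 21.15, 'tool_pos': [0.576, -0.126, 0.086], 'eef_rot': [179.94, -0.031, 112.019], 'contact_force': [-2.673, 2.883, 7.264], 'wrist_torque': [0.45, 0.599, 0.062], 'finger_gap': 0.564, 'grasp_force': 72.252}
{'time': 21.45, 'tool_pos': [0.576, -0.126, 0.086], 'eef_rot': [179.944, -0.009, 111.976], 'contact_force': [-2.898, 2.518, 6.787], 'wrist_torque': [0.471, 0.479, -0.004], 'finger_gap': 0.561, 'grasp_force': 72.248}
```

View pics/k4.png

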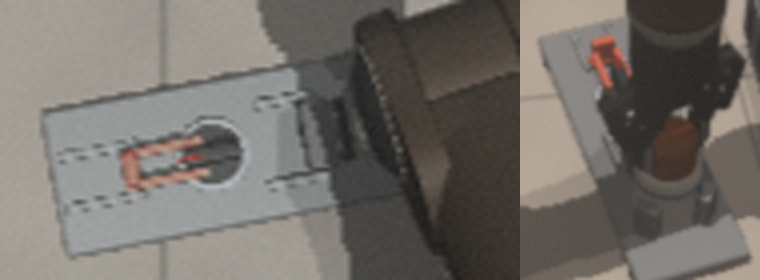

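The lock sits over the knob at (130–210,160), and the cap is gripped with the jar still in place. Next I'll lift gently and check the force.

```bash
python3 - <<'E'
from h import *
for dz in (.0015,.003,.0045,.006):
    arm.move_straight([.5758,-.1268,.085+dz],vel=.03); o=st()
    if o["contact_force"][2]<-12: print("STUCK"); break
E
```

```text
{'time': 21.8, 'tool_pos': [0.576, -0.126, 0.087], 'eef_rot': [179.969, -0.037, 111.993], 'contact_force': [-0.16, 4.163, 1.154], 'wrist_torque': [0.753, 0.139, -0.1], 'finger_gap': 0.56, 'grasp_force': 72.925}
{'time': 22.05, 'tool_pos': [0.576, -0.126, 0.088], 'eef_rot': [-179.993, -0.042, 112.009], 'contact_force': [-0.162, 4.776, -1.407], 'wrist_torque': [0.942, 0.127, -0.094], 'finger_gap': 0.563, 'grasp_force': 72.819}
{'time': 22.3, 'tool_pos': [0.575, -0.127, 0.089], 'eef_rot': [-179.96, -0.035, 112.008], 'contact_force': [-0.791, 5.135, -1.734], 'wrist_torque': [1.084, 0.296, -0.054], 'finger_gap': 0.566, 'grasp_force': 72.829}
{'time': 22.55, 'tool_pos': [0.575, -0.127, 0.091], 'eef_rot': [-179.952, -0.013, 112.0], 'contact_force': [-2.723, 4.308, -2.026], 'wrist_torque': [0.96, 0.563, -0.049], 'finger_gap': 0.563, 'grasp_force': 72.85}
```

```bash
python3 - <<'E'
from h import *
arm.move_straight([.5758,-.1268,.105],vel=.05); st()
arm.move_straight([.5758,-.1268,.128],vel=.06); arm.dwell(.5); st("dq")
q,_=cams.capture("side"); p,_=cams.capture("wrist")
b=cv2.resize(q[190:310,230:340],None,fx=4,fy=4,interpolation=cv2.INTER_CUBIC)
cv2.imwrite("pics/s5.png",np.hstack([b,cv2.resize(p[100:420,150:410],(300,480))[:480]]))
E
```

```text
{'time': 22.983, 'tool_pos': [0.576, -0.128, 0.106], 'eef_rot': [179.946, 0.093, 111.952], 'contact_force': [-0.416, 0.509, 0.152], 'wrist_torque': [-0.031, -0.013, 0.026], 'finger_gap': 0.561, 'grasp_force': 72.964}
{'time': 24.017, 'tool_pos': [0.576, -0.127, 0.128], 'eef_rot': [-179.992, -0.009, 112.0], 'contact_force': [0.491, -0.091, -0.961], 'wrist_torque': [-0.032, -0.046, -0.083], 'finger_gap': 0.56, 'grasp_force': 72.978, 'dq': [0.072, -0.155, 0.044, -0.141, -0.012, 0.09, 0.019]}
```

View pics/s5.png

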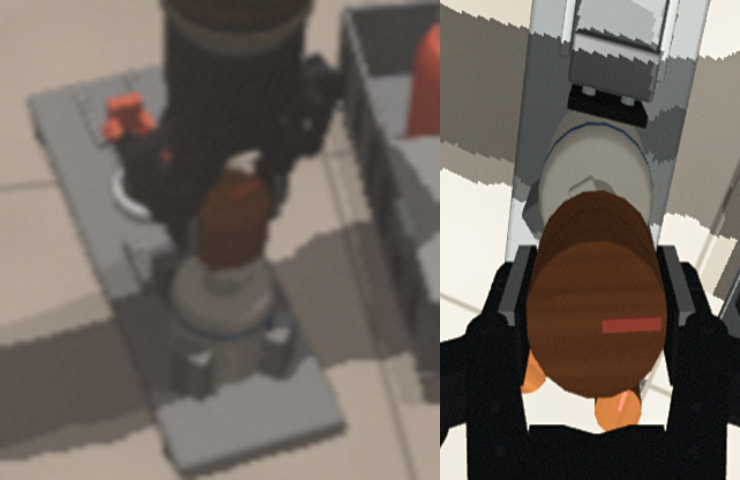

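The cap is off and held level about 17 mm above the bare neck. The jar is still between the rests and the jaw, and the lock is home at (130,115).

```bash
python3 -c "
from h import *
print(order.job_done())"
```

```text
the job is handed in; nothing more can be done
None
```

I handed the job in at about 24 s: the knob is on the mark, the lock is home, and the cap is unscrewed and held level about 17 mm above the jar's mouth; the jar stayed in place, but I couldn't measure whether it spun.

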